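# Pack handed shelf brackets into their left and right trays

### The job

Each of the two carrying trays holds shelf brackets of one hand, left or right, and lacks one; the two missing brackets lie on the bench, one of each hand, mirror images of one another. Stand each loose bracket up on its foot on the bench and let go of it to see that it stands by itself, then take it again from above and lower it into the empty middle bay of the tray of its own hand, the same way round as its neighbours, so that its foot sits flat on the tray's floor beside the batten. Leave the packed brackets standing in their bays.

Things in the scene. Friction and masses are not known exactly. Their poses are not given: they have to be found in the camera images.
- left_bracket_mid (a point): Loose left-hand bracket, light wood, about 120 g: centre of its upright (18 thick, 56 wide mm; this point is 65 mm above the foot's underside, 65 mm below the top). Axes: z up the upright, x from the upright along the foot to its toe, y across. Starts lying on the bench on the brace side (brace underneath): y straight up, z level and pointing to the left and a little ahead. The two loose ones show the same L from above.
- left_bracket: The same bracket, same axes; origin at the centre of the foot's underside (31 mm x, -65 mm z from the mid point). Foot 80 x 56 x 18 mm, upright at its -x end. 45-degree brace 18 thick in the angle, flush with the -y side (at your left hand when the toe points to you), below z = 76 mm. Rebate 16 wide, 10 deep under the foot's +y edge.
- left_tray_bay (a point): Empty middle bay of the left-hand tray: centre of the bay floor, 8 mm above the bench; bay 92 (x) by 66 mm (y) inside. A batten 14 wide, 8 mm high lies on the floor along its +y wall, under the foot's rebate. At home a bracket has its x, y, z along these axes and its foot centred here; play 6 mm each way in x, 5 mm in y. Wrong hand or turned round, it rides up on the batten.
- left_tray: Fixed plywood tray for left-hand brackets, 108 (x) by 226 mm (y), origin under its centre on the bench, z up; three bays in a row along y, 72 mm apart. Above the bench: side walls and dividers 30 mm, end boards 60 mm high.
- left_packed_1: Left-hand bracket like the loose one, standing loose in the -y end bay of the left-hand tray; origin at the centre of its foot's underside, axes as the loose one. Top 138 mm above the bench.
- left_packed_2: Left-hand bracket like the loose one, standing loose in the +y end bay of the left-hand tray; origin at the centre of its foot's underside, axes as the loose one. Top 138 mm above the bench.
- right_bracket_mid (a point): Loose right-hand bracket, light wood, about 120 g: centre of its upright (18 thick, 56 wide mm; this point is 65 mm above the foot's underside, 65 mm below the top). Axes: z up the upright, x from the upright along the foot to its toe, y across. Starts lying on the bench on the rebated side (brace uppermost): y straight up, z level and pointing to the left and a little ahead. The two loose ones show the same L from above.
- right_bracket: The same bracket, same axes; origin at the centre of the foot's underside (31 mm x, -65 mm z from the mid point). Foot 80 x 56 x 18 mm, upright at its -x end. 45-degree brace 18 thick in the angle, flush with the +y side (at your right hand when the toe points to you), below z = 76 mm. Rebate 16 wide, 10 deep under the foot's -y edge.
- right_tray_bay (a point): Empty middle bay of the right-hand tray: centre of the bay floor, 8 mm above the bench; bay 92 (x) by 66 mm (y) inside. A batten 14 wide, 8 mm high lies on the floor along its -y wall, under the foot's rebate. At home a bracket has its x, y, z along these axes and its foot centred here; play 6 mm each way in x, 5 mm in y. Wrong hand or turned round, it rides up on the batten.
- right_tray: Fixed plywood tray for right-hand brackets, 108 (x) by 226 mm (y), origin under its centre on the bench, z up; three bays in a row along y, 72 mm apart. Above the bench: side walls and dividers 30 mm, end boards 60 mm high.
- right_packed_1: Right-hand bracket like the loose one, standing loose in the -y end bay of the right-hand tray; origin at the centre of its foot's underside, axes as the loose one. Top 138 mm above the bench.
- right_packed_2: Right-hand bracket like the loose one, standing loose in the +y end bay of the right-hand tray; origin at the centre of its foot's underside, axes as the loose one. Top 138 mm above the bench.
- workpiece: Fixed squared timber lying across the bench, 860 mm long, 60 wide, 118 mm high, an obstacle. Origin under its middle; its length runs level at 37 degrees from x towards y. One tray lies on each side of it: carried brackets pass above it, and a leaning hand needs room beside it. Between it and the tray on its left, round x = 0.45, y = 0.18 m, the bench is clear but for the loose brackets.

How it is judged (in metres and radians):
On the way, in this order (a step that is already met when the one before it is completed fails the run):
1. one of the loose brackets stands on its foot on the bench, let go (((height (world z) of left_bracket below 0.004 m and angle between left_bracket_mid's own z axis and vertical below 0.08 rad and contact force between the fingers and left_bracket below 0.1 N and linear speed of left_bracket below 0.03 m/s) or (height (world z) of right_bracket below 0.004 m and angle between right_bracket_mid's own z axis and vertical below 0.08 rad and contact force between the fingers and right_bracket below 0.1 N and linear speed of right_bracket below 0.03 m/s))), for 0.2 s.
2. the other loose bracket also stands on its foot on the bench, let go, while the first still stands there or is home in its tray (((height (world z) of each of left_bracket, right_bracket below 0.004 m and angle between each of left_bracket_mid, right_bracket_mid's own z axis and vertical below 0.08 rad and contact force between the fingers and left_bracket below 0.1 N and linear speed of each of left_bracket, right_bracket below 0.03 m/s and contact force between the fingers and right_bracket below 0.1 N) or (height (world z) of left_bracket below 0.004 m and angle between left_bracket_mid's own z axis and vertical below 0.08 rad and contact force between the fingers and left_bracket below 0.1 N and linear speed of each of left_bracket, right_bracket below 0.03 m/s and angle between right_bracket_mid's own z axis and vertical below 0.06 rad and angle between the x axis of right_bracket and the x axis of right_tray_bay, either way round below 0.17 rad and x of right_bracket_mid in the frame of right_tray_bay between -0.04 and -0.022 m and y of right_bracket_mid in the frame of right_tray_bay between -0.008 and 0.008 m and z of right_bracket_mid in the frame of right_tray_bay between 0.061 and 0.0685 m) or (height (world z) of right_bracket below 0.004 m and angle between right_bracket_mid's own z axis and vertical below 0.08 rad and contact force between the fingers and right_bracket below 0.1 N and linear speed of each of right_bracket, left_bracket below 0.03 m/s and angle between left_bracket_mid's own z axis and vertical below 0.06 rad and angle between the x axis of left_bracket and the x axis of left_tray_bay, either way round below 0.17 rad and x of left_bracket_mid in the frame of left_tray_bay between -0.04 and -0.022 m and y of left_bracket_mid in the frame of left_tray_bay between -0.008 and 0.008 m and z of left_bracket_mid in the frame of left_tray_bay between 0.061 and 0.0685 m))), for 0.2 s.
At the end, for the whole second after the job is handed in: Each loose bracket rests in the middle bay of its own hand's tray: upright within 0.06 rad, foot flat on the floor (4 mm), within 9 mm along and 8 mm across of the bay centre, turned as its neighbours within 0.17 rad. Packed brackets still stand (tilt under 0.1 rad, moved under 20 mm) (angle between each of left_bracket_mid, right_bracket_mid's own z axis and vertical below 0.06 rad and angle between the x axis of left_bracket and the x axis of left_tray_bay, either way round below 0.17 rad and linear speed of each of left_bracket, right_bracket below 0.03 m/s and x of left_bracket_mid in the frame of left_tray_bay between -0.04 and -0.022 m and y of left_bracket_mid in the frame of left_tray_bay between -0.008 and 0.008 m and z of left_bracket_mid in the frame of left_tray_bay between 0.061 and 0.0685 m and angle between the x axis of right_bracket and the x axis of right_tray_bay, either way round below 0.17 rad and x of right_bracket_mid in the frame of right_tray_bay between -0.04 and -0.022 m and y of right_bracket_mid in the frame of right_tray_bay between -0.008 and 0.008 m and z of right_bracket_mid in the frame of right_tray_bay between 0.061 and 0.0685 m and angle between each of left_packed_1, left_packed_2, right_packed_1, right_packed_2's own z axis and vertical below 0.1 rad and distance of each of left_packed_1, left_packed_2, right_packed_1, right_packed_2 from where it was at the start of the episode below 0.02 m); the robot touches nothing.
It also fails if it takes over 72 s, if anything falls off the work surface, if the arm or the gripper's body presses on something with over 40 N, if the wrist force passes 120 N, or if a joint passes its speed limit or range.

### The arm

A 6-joint arm with a two-finger parallel gripper is mounted at the origin on the work surface; the furniture and walls round the work are solid. World frame = base frame: x ahead of the robot, y to its left, z up, the work surface at z = 0. Lengths are in mm, angles in rad, forces in N, time in s.
With the tool pointing down it reaches from about 300 to 775 mm from the base axis. Payload 14.6 kg.
Tool frame: the origin (TCP) lies on the centre line of the jaws, within the pads' length; the fingertips stand 19 mm ahead of it and the grasp point (between the pads) is the TCP (bot.tip_reach is the distance from the TCP to the fingertips, in mm); y points along the fingers, x is the direction in which the jaws open and shut, and the axes are right-handed (so a half turn about y gives the same grasp; the last joint's range is limited). The gripper opens to 85 mm and grips with 20 to 120 N. Pads are 22 mm wide; open, the fingers measure 114 mm over their backs; the gripper's body (76 mm by 85 mm) begins 54 mm behind the grasp point. The pads swing forward as they close: fully open they stand 13 mm farther back than shut.
Start: joints at [1.08, 0.3, 1.521, -0, 1.321, -0.067], TCP at [226.171, 501.334, 250.281] pointing down, gripper open.
Joint ranges: [-3.03, 3.03], [-0.79, 2.21], [0.23, 2.52], [-1.04, 4.18], [0, 3.07], [-2.55, 2.55]. Speed limits (rad/s): [2.22, 2.22, 2.57, 3.14, 3.14, 3.14].

### API

Orientations are given as a unit quaternion [w, x, y, z].
In Python, from rig import bot gives the robot as it stands. Calls block until the motion is done:
- bot.move_to(position, orientation): joint-space move of the TCP to a pose.
- bot.servo_line(position, attitude=None, speed=150, until_force=None): straight line of the TCP; attitude=None keeps the orientation; speed is the mean speed in mm/s. With until_force (N) it stops when the force on the tool has changed by that much, and returns True; else False.
- bot.move_joints(angles): joint-space move.
- bot.move_gripper(opening, grip_force=None): finger opening in mm; grip_force is the grip in N (None keeps the last); returns when the fingers have stopped.
- bot.dwell(seconds).
- bot.ik(position, orientation): joint angles nearest the present ones, or None.
- bot.read_state(): the state.
- bot.read_camera(name): name is "scene" or "top" or "wrist"; returns a dict with "image" (384x512x3 uint8, blue, green, red), "depth" (384x512 float32, mm along the optical axis (not along the pixel's ray), 0 where there is no reading), "fovy" (degrees; the focal length in pixels is half the picture's height over the tangent of half this angle, whatever the lens; pixels are square), "cx", "cy" (the principal point, pixels), "eye" and "attitude" of the camera in the world; the wrist camera has in their place "mount" (4x4, takes a point from camera to tool coordinates, whose origin is the TCP and whose axes are the tool frame's). Camera axes: x right, y down, z forward; pixel columns grow to the right and rows downward; lengths in mm; the calibration is good to about 2 mm. The wrist camera is an equidistant fisheye: a pixel r from the principal point sees the ray r / f radians off the axis. A picture is of the moment at which its call begins: read the wrist's pose just before it.
A pose or a line that the arm cannot do raises bot.MotionError and nothing moves.
- bot.finish_job(): hands the job in, once; it reports no verdict.
The state is a dict: "clock": time; "joint_positions": joint angles; "qvel": joint speeds; "effort": joint torques, N m; "ee_pos": TCP position; "tool_rot": TCP orientation; "ft_force": force on the tool from outside, world axes, zero at the start; "moment": the same for the moment, N m; "grip_width": finger opening in mm.
Only numpy, scipy, OpenCV 4.12 (cv2) and the standard library are available. Lean on these libraries where they do the work, as an engineer would, in place of code of your own. Each camera call takes 0.05 s, during which the arm holds its last target.

## Working session

There is one attempt and no reset: what is moved stays moved. The work goes in short steps, each a Python script; the robot and the scene stay as the last script left them, time stands still between calls to the robot, and variables do not carry over. Pictures are saved under pics/ and viewed, and the job is handed in when it is done.

```bash
ls; mkdir -p pics; python3 - <<'E'
from rig import bot
import cv2,numpy as np,pickle
d={}
for n in ["scene","top","wrist"]:
    s=bot.read_state(); c=bot.read_camera(n); c['state']=s; d[n]=c
    cv2.imwrite(f"pics/{n}0.png",c["image"])
    print(n,{k:v for k,v in c.items() if k not in("image","depth","state")})
pickle.dump(d,open("d0.pkl","wb"))
print(bot.read_state())
E
```

```text
pics
scene {'fovy': 53.160876940057896, 'cx': 256.1938283742712, 'cy': 190.5555025708032, 'eye': array([ 599.51499389, -628.59269809, 1263.7764152 ]), 'attitude': array([-0.24397195,  0.96331848,  0.10652073, -0.03388997])}
top {'fovy': 51.7536907749101, 'cx': 252.89645591643492, 'cy': 192.73670998290433, 'eye': array([2.51481844e+02, 1.39855303e+00, 1.40485564e+03]), 'attitude': array([-0.046094  ,  0.70996558, -0.70078688,  0.05217257])}
wrist {'fovy': 65.70646984690485, 'cx': 255.71027660109417, 'cy': 194.06133692704537, 'mount': array([[ 9.99999782e-01, -5.83159713e-04, -3.11086704e-04,
         1.35028460e+00],
       [ 1.36326917e-04, -2.78562478e-01,  9.60418100e-01,
        -1.22656155e+02],
       [-6.46734226e-04, -9.60417933e-01, -2.78562337e-01,
         7.08546686e+01],
       [ 0.00000000e+00,  0.00000000e+00,  0.00000000e+00,
         1.00000000e+00]])}
{'clock': 0.15, 'joint_positions': array([ 1.08039277e+00,  3.00316511e-01,  1.52141528e+00,  1.07906519e-05,
        1.32071817e+00, -6.65586719e-02]), 'qvel': array([-6.52980871e-05, -1.84013865e-03, -3.85149658e-03, -5.47718466e-04,
       -1.04837908e-03,  7.43870713e-04]), 'effort': array([ 8.57578216e-04, -5.43667066e+01, -3.61883998e+01,  5.20144772e-05,
        3.13033372e-03, -2.67855148e-05]), 'ee_pos': array([226.1030103 , 501.20292882, 249.87626024]), 'tool_rot': array([-0.59384058,  0.59412842,  0.38337671, -0.38391027]), 'ft_force': array([ 0.69422487,  0.12676446, -1.00851165]), 'moment': array([-0.02434057,  0.03618919, -0.02190141]), 'grip_width': 85.681373635385}
```

View pics/scene0.png

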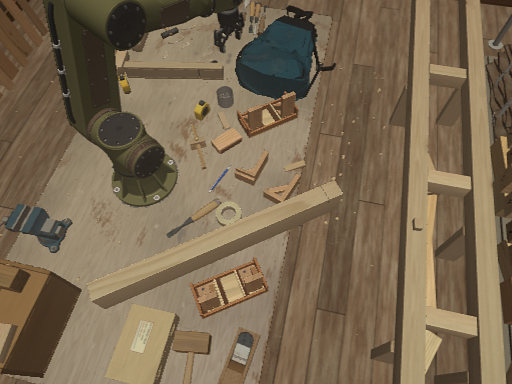

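View pics/top0.png

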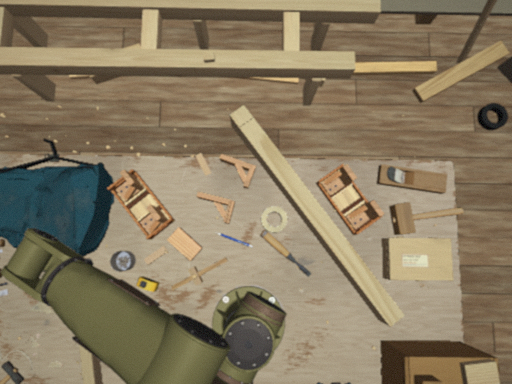

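View pics/wrist0.png

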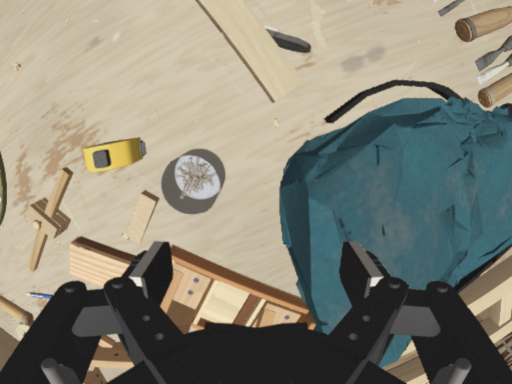

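The top view shows the loose Ls near (238,168) and (217,205), the left tray near (140,203), the right tray near (350,198), and the timber running from (238,110) to (395,320). I'll enlarge these areas.

```bash
cat > h.py <<'E'
import numpy as np, cv2
from scipy.spatial.transform import Rotation as R
def quat(q): return R.from_quat([q[1],q[2],q[3],q[0]])
def q4(r): x=r.as_quat(); return [x[3],x[0],x[1],x[2]]
def cloud(c):
    h,w=c["depth"].shape; f=h/2/np.tan(np.radians(c["fovy"]/2))
    v,u=np.mgrid[:h,:w]; d=c["depth"]
    if "mount" in c:
        x=(u-c["cx"])/f; y=(v-c["cy"])/f; r=np.hypot(x,y)+1e-9
        t=np.tan(np.minimum(r,1.5)); P=np.stack([x/r*t*d,y/r*t*d,d],-1)
        M=c["mount"]; P=P@M[:3,:3].T+M[:3,3]
        s=c["state"]; return P@quat(s["tool_rot"]).as_matrix().T+np.array(s["ee_pos"])
    P=np.stack([(u-c["cx"])/f*d,(v-c["cy"])/f*d,d],-1)
    return P@quat(c["attitude"]).as_matrix().T+c["eye"]
def crop(img,u0,u1,v0,v1,k,fn):
    cv2.imwrite(fn,cv2.resize(img[v0:v1,u0:u1],None,fx=k,fy=k,interpolation=cv2.INTER_CUBIC))
E
python3 - <<'E'
from h import *
import pickle
d=pickle.load(open("d0.pkl","rb"))
t=d["top"];s=d["scene"]
crop(t["image"],180,270,140,230,6.6,"pics/c1.png")
crop(t["image"],100,190,160,250,6.6,"pics/c2.png")
crop(t["image"],300,400,150,240,6.6,"pics/c3.png")
crop(s["image"],185,320,85,210,5.8,"pics/c4.png")
P=cloud(t)
print(P[280,190],P[100,200])
for v,u in [(185,140),(205,155),(190,235),(215,205),(165,240),(205,150)]: print(u,v,P[v,u].round(1))
# height map
Z=P[...,2]; 
print((Z[150:240,100:400]).min(),)
E
```

```text
[141.68571482 200.85455691  29.12718816] [1102.59072983  299.18844209 -807.07664146]
140 185 [462.4 380.6  53.1]
155 205 [396.3 331.4  29.3]
235 190 [457.3  54.8   0. ]
205 215 [365.7 159.1   4.9]
240 165 [536.6  36.9  58.2]
150 205 [384.3 320.7 140.8]
-823.4768890802895
```

View pics/c1.png

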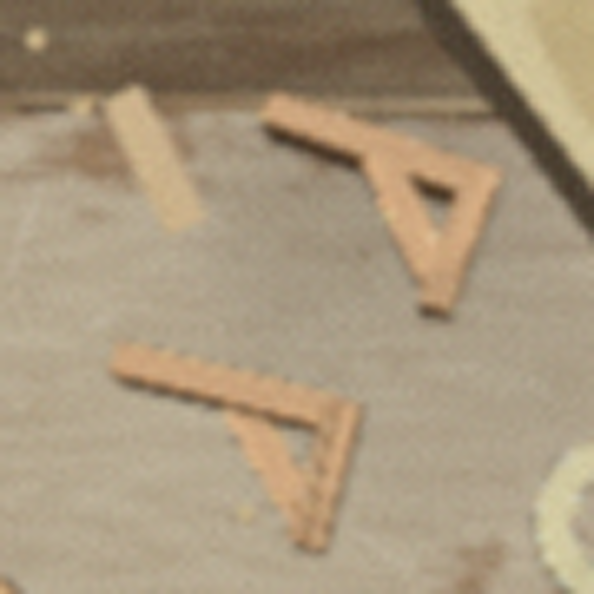

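View pics/c2.png

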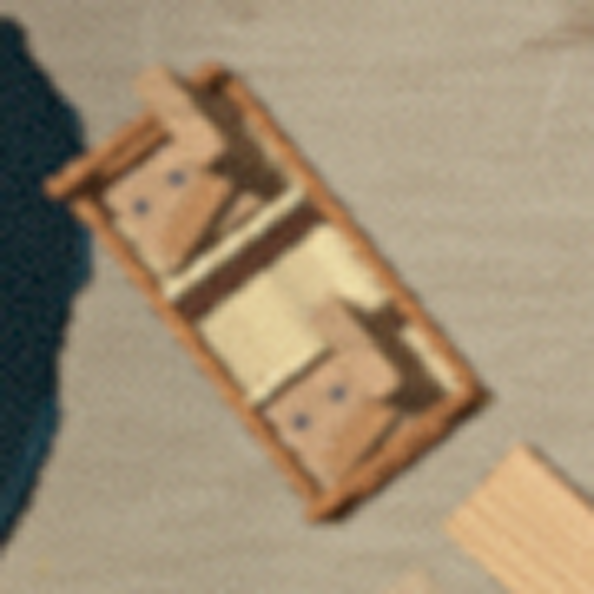

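View pics/c3.png

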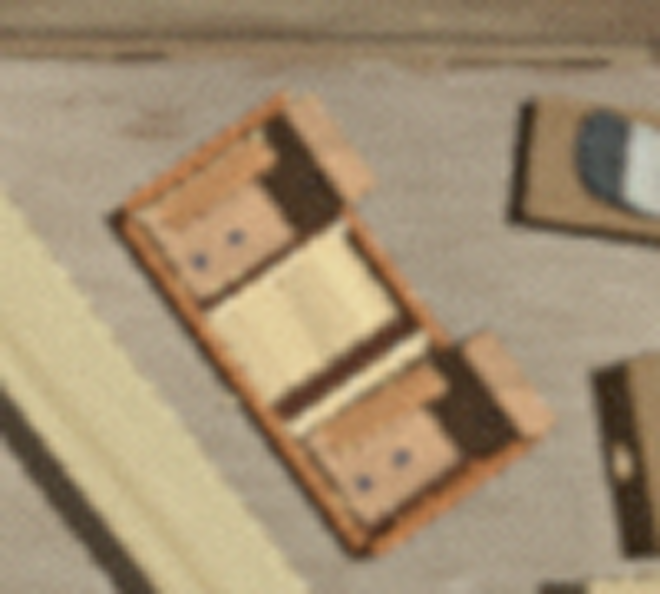

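View pics/c4.png

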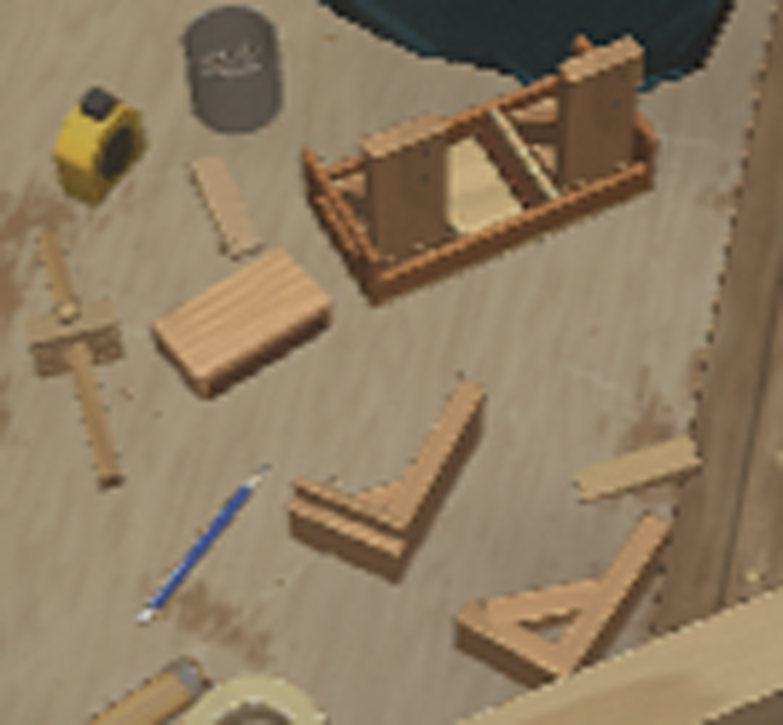

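```bash
cat > fit.py <<'E'
from h import *
from scipy.optimize import least_squares
def box(p,lo,hi):
    lo=np.array(lo);hi=np.array(hi);c=(lo+hi)/2;h=(hi-lo)/2
    q=np.abs(p-c)-h
    return np.linalg.norm(np.maximum(q,0),axis=-1)+np.minimum(q.max(-1),0)
def brk(p,hand):  # origin foot underside centre; hand=+1 left, -1 right
    p=p*np.array([1,hand,1])  # left: brace at -y, rebate at +y
    d=np.minimum(box(p,[-40,-28,0],[-22,28,130]),box(p,[-40,-28,0],[40,12,18]))
    d=np.minimum(d,box(p,[-40,12,10],[40,28,18]))
    # brace: 45deg strip in xz from (-22,76-ish) to toe
    a=np.array([-22,76-9*1.414]);b=np.array([36,76-9*1.414-58])
    u=(b-a)/np.linalg.norm(b-a);n=np.array([-u[1],u[0]])
    q=np.stack([(p[...,[0,2]]-a)@u,p[...,1],(p[...,[0,2]]-a)@n],-1)
    return np.minimum(d,box(q,[0,-28,-9],[np.linalg.norm(b-a),-10,9]))
def tray(p,hand):
    d=box(p,[-54,-113,0],[54,113,8])
    for s in(-1,1):
        d=np.minimum(d,box(p,[min(46*s,54*s),-113,0],[max(46*s,54*s),113,30]))
        d=np.minimum(d,box(p,[-54,min(105*s,113*s),0],[54,max(105*s,113*s),60]))
        d=np.minimum(d,box(p,[-54,s*36-3,0],[54,s*36+3,30]))
    for k in(-72,0,72):
        y=hand*26 # batten centre
        d=np.minimum(d,box(p,[-46,k+y-7,8],[46,k+y+7,16]))
    for k in(-72,72): d=np.minimum(d,brk(p-np.array([0,k,8]),hand))
    return d
def lying(p,hand): # world-aligned lying frame: bracket y up; p in frame (X=x_b, Y=?, z up) origin at mid projected on bench
    # bracket coords: x=p0 , y=p2-28, z=-p1 direction  (x,y_b=up,z_b = x cross up)
    return brk(np.stack([p[...,0]-31,p[...,2]-28,-p[...,1]+65],-1),hand)
def fit(P,f,x0,hand,rad,zoff=None):
    g=np.array(x0,float)
    for r in(rad,rad*.9,rad*.9):
        m=(np.hypot(P[:,0]-g[0],P[:,1]-g[1])<r); Q=P[m]
        def res(g):
            c,s=np.cos(g[2]),np.sin(g[2]); d=Q[:,:2]-g[:2]
            return np.clip(f(np.stack([d[:,0]*c+d[:,1]*s,-d[:,0]*s+d[:,1]*c,Q[:,2]],-1),hand),-30,30)
        o=least_squares(res,g,loss="soft_l1",f_scale=2,x_scale=[10,10,.1],diff_step=1e-4); g=o.x
    e=np.abs(res(g)); return g,len(Q),np.median(e),np.percentile(e,80)
E
cat > f0.py <<'E'
from fit import *; import pickle
d=pickle.load(open("d0.pkl","rb"))
cl={n:cloud(d[n]).reshape(-1,3)[d[n]["depth"].ravel()>0] for n in("top","scene")}
for n in cl: 
    p=cl[n]; b=p[(abs(p[:,2])<15)&(p[:,0]>250)&(p[:,0]<550)&(abs(p[:,1])<400)]; print(n,"bench z",np.median(b[:,2]))
def sel(p): return p[(p[:,2]>5)&(p[:,2]<160)]
cl["both"]=np.vstack([cl["top"],cl["scene"]])
D=np.radians
for n in cl:
    p=sel(cl[n])
    pl=p[p[:,2]<62]
    for nm,f,x0,h,r in [("L",lying,[410,105,D(165)],1,110),("R",lying,[500,50,D(165)],-1,110),("LT",tray,[410,335,D(145)],1,140),("RT",tray,[420,-290,D(145)],-1,140)]:
        q=pl if nm in"LR" else p
        if nm=="R": q=q[q[:,1]>(q[:,0]-540)*.7533-60]
        best=min((fit(q,f,[x0[0],x0[1],x0[2]+a],h,r) for a in(-.3,0,.3)),key=lambda o:o[2]+o[3])
        g=best[0]; print(n,nm,g[:2].round(1),np.degrees(g[2]).round(1),best[1:])
E
python3 - <<'E'
from h import *;import pickle
t=pickle.load(open("d0.pkl","rb"))["top"];P=cloud(t)
for n,u,v in [("Ltop",200,195),("Lcorner",232,203),("Ltoe",228,221),("Rtop",222,157),("Rcorner",253,167),("Rtoe",246,185),("LTc",140,203),("RTc",347,199),("timb",300,190)]: print(n,P[v,u].round(1))
E
python3 f0.py
```

```text
Ltop [429.5 172.   60.1]
Lcorner [405.7  62.9  39.5]
Ltoe [343.   75.3  42. ]
Rtop [564.3 100.   57.1]
Rcorner [530.3  -8.3  57.6]
Rtoe [2.5150e+02 1.4000e+00 1.4049e+03]
LTc [405.1 390.2   6.9]
RTc [ 429.  -344.7    9.3]
timb [ 442.9 -163.4  117.9]
top bench z 1.7840740248688007
scene bench z 1.3692135797022047
top L [421.7 123.4] 167.2 (628, np.float64(2.408558788593364), np.float64(24.133809215614157))
top R [549.1  45.6] 162.5 (663, np.float64(3.0888038637297086), np.float64(24.210106019733416))
top LT [392.2 378.9] 131.2 (2714, np.float64(3.0249156520827043), np.float64(11.425045923828895))
top RT [ 421.2 -333.9] 131.0 (2628, np.float64(2.816258317208052), np.float64(7.920058104324261))
scene L [422.6 121.1] 166.8 (541, np.float64(1.4279095741023013), np.float64(4.450090165379163))
scene R [552.   47.4] 161.2 (510, np.float64(1.229203048121235), np.float64(3.154966471476875))
scene LT [403.3 372.7] 135.4 (1728, np.float64(2.322118278134141), np.float64(6.881504150012623))
scene RT [ 428.4 -340.8] 125.9 (3198, np.float64(1.7488197853964742), np.float64(30.0))
both L [422.2 121.6] 166.8 (1171, np.float64(1.9346876475444788), np.float64(14.816348090141119))
both R [551.   47.4] 161.7 (1171, np.float64(2.031832661136459), np.float64(10.646291718058578))
both LT [394.4 376.9] 130.2 (4509, np.float64(2.6300289892394275), np.float64(10.188112529599296))
both RT [ 427.1 -340.4] 125.9 (5740, np.float64(1.9703420246862677), np.float64(10.424955736796306))
```

```bash
cat > f1.py <<'E'
from fit import *; import pickle
def fit2(P,f,x0,hand,half):
    best=None
    for a in(-.2,-.1,0,.1,.2):
        g=np.array(x0,float); g[2]+=a
        for k in range(4):
            c,s=np.cos(g[2]),np.sin(g[2]); d=P[:,:2]-g[:2]
            L=np.stack([d[:,0]*c+d[:,1]*s,-d[:,0]*s+d[:,1]*c],-1)
            Q=P[(abs(L)<np.array(half)).all(1)]
            def res(g):
                c,s=np.cos(g[2]),np.sin(g[2]); d=Q[:,:2]-g[:2]
                return f(np.stack([d[:,0]*c+d[:,1]*s,-d[:,0]*s+d[:,1]*c,Q[:,2]],-1),hand)
            g=least_squares(res,g,loss="cauchy",f_scale=2,x_scale=[10,10,.1],diff_step=1e-4).x
        e=np.abs(res(g)); o=(g,len(Q),np.median(e).round(2),np.percentile(e,80).round(2),(e<3).mean().round(3))
        if best is None or o[4]>best[4]: best=o
    return best
if __name__=="__main__":
    d=pickle.load(open("d0.pkl","rb"))
    cl={n:cloud(d[n]).reshape(-1,3)[d[n]["depth"].ravel()>0] for n in("top","scene")}
    cl["both"]=np.vstack(list(cl.values()))
    D=np.radians
    for n in cl:
        p=cl[n]; p=p[(p[:,2]>5)&(p[:,2]<150)]
        for nm,x0,h in [("LT",[402,374,D(137)],1),("RT",[428,-341,D(145)],-1)]:
            b=fit2(p,tray,x0,h,[64,123]); print(n,nm,b[0][:2].round(1),np.degrees(b[0][2]).round(2),b[1:])
E
python3 f1.py
```

```text
top LT [398.8 381.2] 129.34 (2336, np.float64(1.8), np.float64(5.02), np.float64(0.65))
top RT [ 426.1 -339.7] 125.97 (2313, np.float64(1.62), np.float64(4.17), np.float64(0.698))
scene LT [400.7 380.2] 129.16 (1596, np.float64(1.62), np.float64(3.54), np.float64(0.749))
scene RT [ 428.3 -340.9] 125.84 (2490, np.float64(1.2), np.float64(2.8), np.float64(0.819))
both LT [399.8 380.5] 129.36 (3933, np.float64(1.83), np.float64(4.47), np.float64(0.677))
both RT [ 427.5 -340.5] 125.86 (4800, np.float64(1.53), np.float64(3.53), np.float64(0.757))
```

```bash
cat >> h.py <<'E'
def lyingR(yaw):
    x=np.array([np.cos(yaw),np.sin(yaw),0]);y=np.array([0,0,1.]);return np.stack([x,y,np.cross(x,y)],1)
def standR(yaw):
    x=np.array([np.cos(yaw),np.sin(yaw),0]);z=np.array([0,0,1.]);return np.stack([x,np.cross(z,x),z],1)
def tool(RB,th,s):
    a=RB@np.array([0,-np.cos(th),-np.sin(th)]); x=s*RB[:,0]
    return q4(R.from_matrix(np.stack([x,a,np.cross(x,a)],1)))
def gp(RB,mid,g,dy=0): return np.array(mid)+RB@np.array([0,dy,g])
E
python3 - <<'E'
from h import *; from rig import bot
D=np.radians
S={"L":(np.array([422.3,121.8,28]),D(166.9),np.array([440,180,65])),"R":(np.array([551,47.4,28]),D(161.6),np.array([450,175,65]))}
T={"L":([399.8,380.5],D(129.3)),"R":([427.5,-340.5],D(125.9))}
lo=np.array([-3.03,-.79,.23,-1.04,0,-2.55]);hi=np.array([3.03,2.21,2.52,4.18,3.07,2.55])
for b in"LR":
  mid,yaw,st=S[b]
  for s in(1,-1):
    for th in(35,45,55):
      th=D(th)
      for nm,RB,m,t in [("pick",lyingR(yaw),mid,th),("pickhi",lyingR(yaw),mid+[0,0,120],th),("stand",standR(yaw),st,th),("standhi",standR(yaw),st+[0,0,80],th),("top",standR(yaw),st,D(90)),("bay",standR(T[b][1]),np.array([T[b][0][0]-31*np.cos(T[b][1]),T[b][0][1]-31*np.sin(T[b][1]),73]),D(90)),("bayhi",standR(T[b][1]),np.array([T[b][0][0]-31*np.cos(T[b][1]),T[b][0][1]-31*np.sin(T[b][1]),253]),D(90))]:
        q=bot.ik(gp(RB,m,33),tool(RB,t,s))
        print(b,s,round(np.degrees(th)),nm,None if q is None else (np.round(q,2),np.minimum(q-lo,hi-q).min().round(2)))
E
```

```text
L 1 35 pick (array([ 0.48,  0.64,  1.73, -0.48,  1.24, -2.17]), np.float64(0.38))
L 1 35 pickhi (array([ 0.48,  0.44,  1.7 , -0.45,  1.45, -2.28]), np.float64(0.27))
L 1 35 stand (array([-0.09,  0.4 ,  2.11,  1.27,  1.01,  2.33]), np.float64(0.22))
L 1 35 standhi None
L 1 35 top None
L 1 35 bay (array([ 0.64,  0.46,  1.66, -0.  ,  1.02, -1.62]), np.float64(0.86))
L 1 35 bayhi (array([ 0.64,  0.28,  1.47,  0.  ,  1.4 , -1.62]), np.float64(0.93))
L 1 45 pick (array([ 0.52,  0.72,  1.66, -0.55,  1.39, -2.11]), np.float64(0.44))
L 1 45 pickhi (array([ 0.52,  0.51,  1.65, -0.54,  1.58, -2.23]), np.float64(0.32))
L 1 45 stand (array([-0.03,  0.34,  2.09,  1.09,  0.9 ,  2.54]), np.float64(0.01))
L 1 45 standhi None
L 1 45 top None
L 1 45 bay (array([ 0.64,  0.46,  1.66, -0.  ,  1.02, -1.62]), np.float64(0.86))
L 1 45 bayhi (array([ 0.64,  0.28,  1.47,  0.  ,  1.4 , -1.62]), np.float64(0.93))
L 1 55 pick (array([ 0.55,  0.8 ,  1.6 , -0.62,  1.54, -2.07]), np.float64(0.42))
L 1 55 pickhi (array([ 0.55,  0.6 ,  1.6 , -0.63,  1.7 , -2.19]), np.float64(0.36))
L 1 55 stand None
L 1 55 standhi Non
[... 3982 characters left out ...]
 ,  1.05,  0.19]), np.float64(0.94))
R -1 45 bayhi (array([-0.75,  0.34,  1.39,  0.  ,  1.41,  0.19]), np.float64(1.04))
R -1 55 pick (array([ 0.33,  0.95,  1.3 , -0.71,  1.6 ,  0.9 ]), np.float64(0.33))
R -1 55 pickhi (array([ 0.33,  0.77,  1.3 , -0.72,  1.74,  0.79]), np.float64(0.32))
R -1 55 stand (array([ 0.04,  0.29,  2.06,  0.89,  0.77, -0.29]), np.float64(0.46))
R -1 55 standhi (array([ 0.04,  0.14,  2.01,  0.75,  0.91, -0.09]), np.float64(0.51))
R -1 55 top (array([0.3 , 0.35, 1.85, 0.  , 0.94, 0.62]), np.float64(0.67))
R -1 55 bay (array([-0.75,  0.51,  1.58,  0.  ,  1.05,  0.19]), np.float64(0.94))
R -1 55 bayhi (array([-0.75,  0.34,  1.39,  0.  ,  1.41,  0.19]), np.float64(1.04))
```

```bash
cat > s1.py <<'E'
from h import *; from rig import bot; import sys
D=np.radians
mid=np.array([422.3,121.8,32]);yaw=D(166.9);RB=lyingR(yaw);th=D(45)
q=tool(RB,th,-1);p=gp(RB,mid,33)
a=RB@np.array([0,-np.cos(th),-np.sin(th)])
bot.move_gripper(55)
bot.move_to(p-a*60+[0,0,120],q); print(bot.read_state()["clock"])
bot.move_to(p-a*60,q); print(bot.read_state()["clock"])
bot.servo_line(p,speed=120); print(bot.read_state()["clock"])
s=bot.read_state();print(s["ee_pos"],p,s["ft_force"])
bot.move_gripper(10,60)
s=bot.read_state();print(s["clock"],s["ee_pos"],s["grip_width"],s["ft_force"])
bot.servo_line(p+[0,0,110],speed=150)
for n in("top","wrist"):
    s=bot.read_state();c=bot.read_camera(n);cv2.imwrite(f"pics/s1_{n}.png",c["image"])
s=bot.read_state();print(s["clock"],s["ee_pos"],s["grip_width"],s["ft_force"])
E
python3 s1.py
```

```text
1.9667
2.5167
3.1667
[430.38213178 154.43972785  32.92189746] [429.77949315 153.94120692  32.        ] [0.60828961 0.28890867 0.38619789]
3.5833 [430.00159165 154.28831342  32.46632638] 17.226028362239454 [-1.51964347  4.03810218  5.94502064]
4.5667 [429.45824272 153.76527767 141.00445952] 17.35494902398659 [-0.73249536  0.89887271 -1.40199997]
```

View pics/s1_wrist.png

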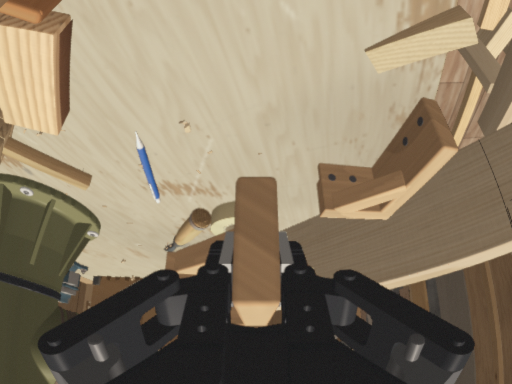

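View pics/s1_top.png

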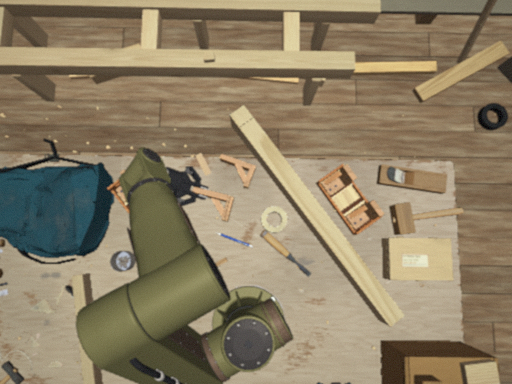

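The bracket is held: the wrist view shows it between the fingers at (256,250), and the top view shows it level at (215,205). Next I stand it up.

```bash
cat > s2.py <<'E'
from h import *; from rig import bot; import sys
D=np.radians
yaw=D(166.9);RB=standR(yaw);th=D(45);st=np.array([440,180,65.])
q=tool(RB,th,-1);p=gp(RB,st,33,4.5)
bot.move_to(p+[0,0,80],q); s=bot.read_state();print(s["clock"],s["ee_pos"],p+[0,0,80])
bot.servo_line(p+[0,0,12],speed=120)
r=bot.servo_line(p-[0,0,4],speed=25,until_force=4)
s=bot.read_state();print(r,s["clock"],s["ee_pos"],p,s["ft_force"])
import pickle; d={}
for n in("top","scene","wrist"):
    s=bot.read_state();c=bot.read_camera(n);c["state"]=s;d[n]=c;cv2.imwrite(f"pics/s2_{n}.png",c["image"])
pickle.dump(d,open("d2.pkl","wb"))
crop(d["scene"]["image"],200,320,90,200,5.5,"pics/s2_c.png")
E
python3 s2.py
```

```text
5.9167 [438.75378732 175.84745804 177.66791096] [438.98006912 175.61710815 178.        ]
True 7.0833 [439.34339333 175.70171337 100.94945556] [438.98006912 175.61710815  98.        ] [0.61485622 0.99158213 3.56530426]
```

View pics/s2_c.png

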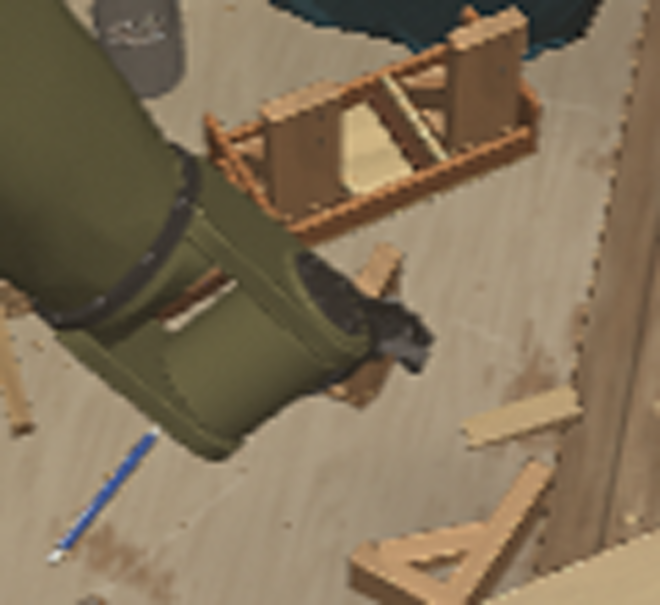

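```bash
cat > s3.py <<'E'
from h import *; from rig import bot; import pickle
D=np.radians
yaw=D(166.9);RB=standR(yaw);th=D(45)
s=bot.read_state();p=np.array(s["ee_pos"])
bot.servo_line(p-[0,0,1.5],speed=20); print(bot.read_state()["ft_force"])
bot.move_gripper(30); bot.move_gripper(50)
bot.dwell(.3)
p=np.array(bot.read_state()["ee_pos"])
a=RB@np.array([0,-np.cos(th),-np.sin(th)])
bot.servo_line(p-a*70,speed=120)
bot.move_to(np.array([440,180,330]),tool(RB,D(90),-1))
d={}
for n in("top","scene","wrist"):
    s=bot.read_state();c=bot.read_camera(n);c["state"]=s;d[n]=c;cv2.imwrite(f"pics/s3_{n}.png",c["image"])
pickle.dump(d,open("d3.pkl","wb"));print(s["clock"],s["ee_pos"])
E
python3 s3.py
```

```text
[-7.04689928 -6.25896095 24.2544147 ]
10.2333 [439.79214724 179.5277212  328.36318681]
```

View pics/s3_scene.png

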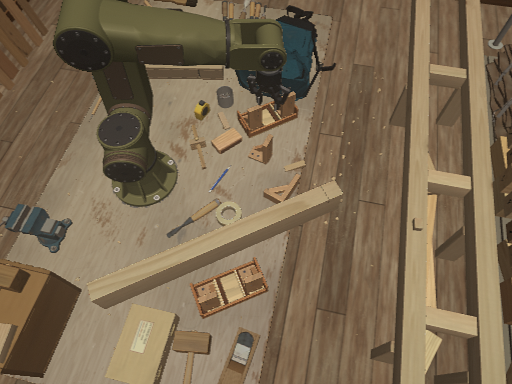

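View pics/s3_wrist.png

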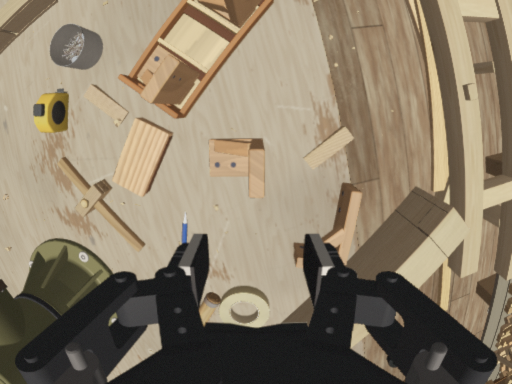

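The bracket stands by itself, seen at (261,150) in the scene view and (240,165) in the wrist view. Now I fit it and the tray from the clouds.

```bash
cat > f3.py <<'E'
from f1 import *
import sys
fn,hand,x0=sys.argv[1],int(sys.argv[2]),[float(v) for v in sys.argv[3].split(",")]
d=pickle.load(open(fn,"rb"));D=np.radians
cl={n:cloud(d[n]).reshape(-1,3)[d[n]["depth"].ravel()>0] for n in d}
for n in cl:
    p=cl[n]; p=p[np.isfinite(p).all(1)&(p[:,2]>5)&(p[:,2]<150)]
    for nm,f,x,h,half in [("B",brk,[x0[0],x0[1],D(x0[2])],hand,[60,45]),("LT",tray,[400,380.5,D(129.3)],1,[64,123]),("RT",tray,[428,-340.6,D(125.9)],-1,[64,123])]:
        try: b=fit2(p,f,x,h,half)
        except Exception as e: print(n,nm,"-",e);continue
        if b[1]>300 and b[4]>.4:
            print(n,nm,b[0][:2].round(1),np.degrees(b[0][2]).round(2),b[1:])
            if nm=="B":
                g=b[0]; u=p[(np.hypot(p[:,0]-g[0]+31*np.cos(g[2]),p[:,1]-g[1]+31*np.sin(g[2]))<35)&(p[:,2]>118)]
                print("  top centre",u.mean(0).round(1),np.median(u[:,2]).round(1),len(u)," model",(g[:2]-31*np.array([np.cos(g[2]),np.sin(g[2])])).round(1))
E
python3 f3.py d3.pkl 1 410,187,166.9
```

```text
top LT [399.3 380.6] 129.88 (1776, np.float64(1.98), np.float64(5.74), np.float64(0.623))
top RT [ 426.3 -339.6] 125.9 (2310, np.float64(1.67), np.float64(4.18), np.float64(0.704))
scene B [411.6 188.6] 166.47 (434, np.float64(0.98), np.float64(2.37), np.float64(0.853))
  top centre [442.6 177.5 129.3] 130.0 80  model [441.7 181.4]
scene LT [400.6 379.9] 129.21 (1443, np.float64(1.53), np.float64(3.25), np.float64(0.769))
scene RT [ 428.4 -340.8] 125.86 (2490, np.float64(1.24), np.float64(2.69), np.float64(0.834))
wrist B [411.9 188.4] 165.59 (2464, np.float64(0.66), np.float64(1.35), np.float64(0.999))
  top centre [440.5 182.8 128.7] 129.0 817  model [442.  180.7]
wrist LT [399.  379.7] 129.04 (9162, np.float64(0.9), np.float64(1.76), np.float64(0.915))
wrist RT - index -1 is out of bounds for axis 0 with size 0
  return _methods._mean(a, axis=axis, dtype=dtype,
  ret = ret.dtype.type(ret / rcount)
```

The wrist fit residuals are under 1 mm and agree with the scene camera. I take the left bracket from above and place it.

```bash
cat > place.py <<'E'
from h import *; from rig import bot; import pickle,sys
D=np.radians
def grasp(mid,yaw,h=102,lift=310):
    q=tool(standR(D(yaw)),D(90),-1); m=np.array([mid[0],mid[1],0.])
    bot.move_gripper(50)
    bot.move_to(m+[0,0,175],q); bot.dwell(.15)
    s=bot.read_state(); print("pre",s["ee_pos"],m)
    r=bot.servo_line(m+[0,0,h],speed=90,until_force=8)
    s=bot.read_state(); print("at",r,s["ee_pos"],s["ft_force"])
    bot.move_gripper(10,60)
    s=bot.read_state(); print("grip",s["clock"],s["grip_width"],s["ee_pos"])
    bot.servo_line(m+[0,0,lift],speed=200)
def over(tray,yaw,z):
    c,s=np.cos(D(yaw)),np.sin(D(yaw))
    t=np.array([tray[0]-31*c,tray[1]-31*s,z]); q=tool(standR(D(yaw)),D(90),-1)
    bot.move_to(t,q); bot.dwell(.2); st=bot.read_state(); print("over",st["clock"],st["ee_pos"],t)
    return t
def shot(tag,names=("top","scene","wrist")):
    d={}
    for n in names:
        s=bot.read_state();c=bot.read_camera(n);c["state"]=s;d[n]=c;cv2.imwrite(f"pics/{tag}_{n}.png",c["image"])
    pickle.dump(d,open(f"{tag}.pkl","wb"))
E
python3 - <<'E'
from place import *
grasp([441.8,181],166)
t=over([399.5,379.8],129.1,310)
bot.servo_line([t[0],t[1],165],speed=150); bot.dwell(.2)
print(bot.read_state()["ee_pos"],bot.read_state()["clock"])
shot("s4",("wrist","scene"))
c=cv2.imread("pics/s4_scene.png");crop(c,200,320,70,170,6,"pics/s4_c.png")
E
```

```text
pre [442.66816636 181.27448806 176.83490421] [441.8 181.    0. ]
at False [442.09064799 181.08771891 102.51477496] [-0.22290189  0.62194697  0.20433798]
grip 12.6667 17.554188606432245 [441.99157445 181.10104112 102.45860553]
over 14.9833 [419.41012458 355.02040911 310.09664095] [419.05095003 355.74256138 310.        ]
[419.22585547 355.8736507  165.63378203] 16.3
```

View pics/s4_c.png

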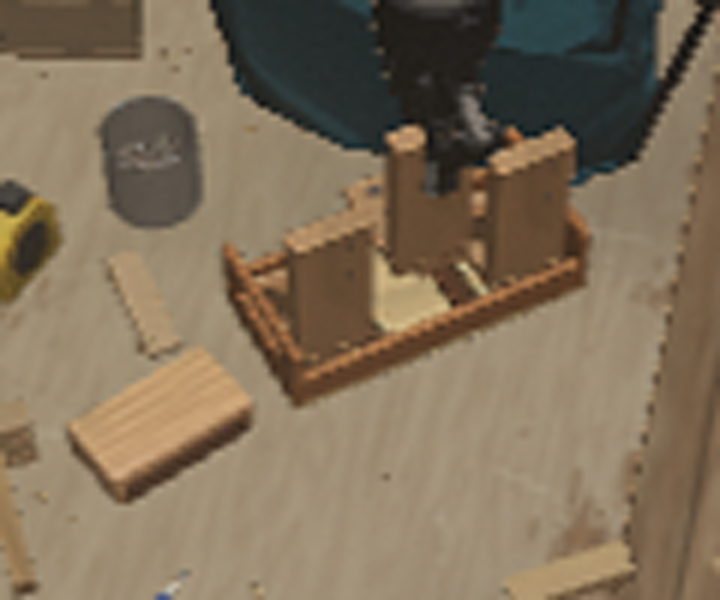

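View pics/s4_wrist.png

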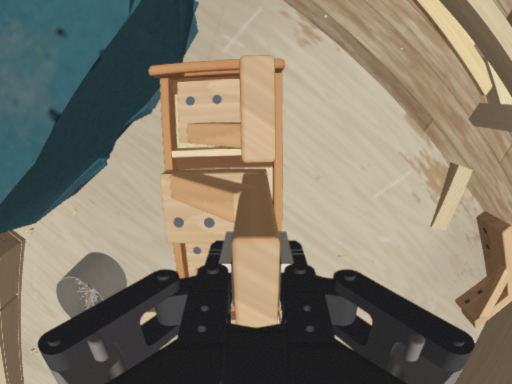

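The wrist picture shows the packed neighbour's brace on the lower side of its foot at (215,135). The held bracket has it on the upper side at (200,185). So this tray may be the right-hand one, since I had assigned the trays by where they lie. I'll test both hands in the tray fit.

```bash
python3 - <<'E'
from f1 import *
D=np.radians
for fn,ns in (("d3.pkl",("wrist","scene","top")),("d0.pkl",("scene","top"))):
  d=pickle.load(open(fn,"rb"))
  for n in ns:
    p=cloud(d[n]).reshape(-1,3)[d[n]["depth"].ravel()>0]; p=p[(p[:,2]>5)&(p[:,2]<150)]
    for nm,x in(("+y",[399.5,380,D(129.2)]),("-y",[428,-340.6,D(125.9)])):
      if n=="wrist" and nm=="-y": continue
      for h in(1,-1):
        b=fit2(p,tray,x,h,[64,123]); print(fn,n,nm,h,b[0][:2].round(1),np.degrees(b[0][2]).round(2),b[1:])
E
```

```text
d3.pkl wrist +y 1 [399.  379.7] 129.04 (9162, np.float64(0.9), np.float64(1.76), np.float64(0.915))
d3.pkl wrist +y -1 [399.6 380.1] 129.02 (9162, np.float64(0.81), np.float64(1.44), np.float64(0.997))
d3.pkl scene +y 1 [400.6 379.9] 129.21 (1443, np.float64(1.53), np.float64(3.25), np.float64(0.769))
d3.pkl scene +y -1 [400.8 380. ] 129.2 (1445, np.float64(1.41), np.float64(2.98), np.float64(0.801))
d3.pkl scene -y 1 [ 428.2 -341. ] 125.85 (2489, np.float64(1.08), np.float64(2.22), np.float64(0.901))
d3.pkl scene -y -1 [ 428.4 -340.8] 125.86 (2490, np.float64(1.24), np.float64(2.69), np.float64(0.834))
d3.pkl top +y 1 [399.3 380.6] 129.88 (1776, np.float64(1.98), np.float64(5.74), np.float64(0.623))
d3.pkl top +y -1 [399.3 380.9] 129.6 (1775, np.float64(1.47), np.float64(3.77), np.float64(0.725))
d3.pkl top -y 1 [ 426.3 -339.7] 125.89 (2310, np.float64(1.36), np.float64(3.03), np.float64(0.796))
d3.pkl top -y -1 [ 426.3 -339.6] 125.9 (2310, np.float64(1.67), np.float64(4.18), np.float64(0.704))
d0.pkl scene +y 1 [400.7 380.2] 129.16 (1596, np.float64(1.62), np.float64(3.54), np.float64(0.749))
d0.pkl scene +y -1 [400.8 380.2] 129.15 (1599, np.float64(1.48), np.float64(3.01), np.float64(0.798))
d0.pkl scene -y 1 [ 428.1 -341.1] 125.84 (2490, np.float64(1.06), np.float64(2.25), np.float64(0.886))
d0.pkl scene -y -1 [ 428.3 -340.9] 125.84 (2490, np.float64(1.2), np.float64(2.8), np.float64(0.819))
d0.pkl top +y 1 [398.8 381.2] 129.34 (2336, np.float64(1.8), np.float64(5.02), np.float64(0.65))
d0.pkl top +y -1 [399.1 381. ] 129.31 (2334, np.float64(1.44), np.float64(3.56), np.float64(0.746))
d0.pkl top -y 1 [ 426.4 -339.7] 125.88 (2313, np.float64(1.35), np.float64(3.07), np.float64(0.792))
d0.pkl top -y -1 [ 426.1 -339.7] 125.97 (2313, np.float64(1.62), np.float64(4.17), np.float64(0.698))
```

This confirms it: the tray at +y is the right-hand one, and the tray at -y, beyond the timber, is the left-hand one. I lift back out and carry the left bracket over the timber.

```bash
python3 - <<'E'
from place import *; from f1 import *
p=np.array(bot.read_state()["ee_pos"])
bot.servo_line([p[0],p[1],310],speed=220)
t=over([427.2,-340.4],125.9,300)
shot("s5",("wrist",))
d=pickle.load(open("s5.pkl","rb"))["wrist"];P=cloud(d);P=P[d["depth"]>0];P=P[(P[:,2]>5)&(P[:,2]<150)]
b=fit2(P,tray,[427.2,-340.4,D(125.9)],1,[64,123]);print(b[0][:2].round(1),np.degrees(b[0][2]),b[1:])
E
```

```text
over 19.9667 [ 445.64911028 -365.17115668  300.05842403] [ 445.37754306 -365.51129085  300.        ]
[ 427.4 -341.6] 125.02433341062225 (7530, np.float64(0.8), np.float64(1.43), np.float64(0.997))
```

View pics/s5_wrist.png

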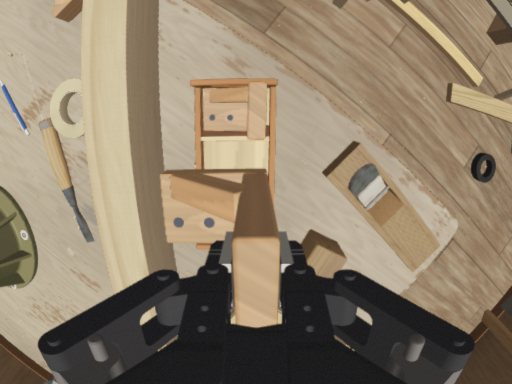

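The brace is now on the same side as the neighbour's (upper side, about (200,180), against (230,95)). I lower it.

```bash
cat >> place.py <<'E'
def lower(tray,yaw,zhome,tag):
    c,s=np.cos(D(yaw)),np.sin(D(yaw)); q=tool(standR(D(yaw)),D(90),-1)
    t=np.array([tray[0]-31*c,tray[1]-31*s,0])
    bot.servo_line(t+[0,0,zhome+45],q,speed=170); bot.dwell(.15)
    r=bot.servo_line(t+[0,0,zhome+8],speed=70,until_force=6)
    st=bot.read_state(); print("mid",r,st["ee_pos"],t,st["ft_force"])
    if r: return False
    r=bot.servo_line(t+[0,0,zhome-4],speed=25,until_force=5)
    st=bot.read_state(); print("down",r,st["clock"],st["ee_pos"],zhome,st["ft_force"])
    shot(tag,("wrist","scene"))
    return True
def release(tag):
    p=np.array(bot.read_state()["ee_pos"])
    bot.move_gripper(34); bot.dwell(.2)
    bot.servo_line([p[0],p[1],p[2]+70],speed=150)
    bot.servo_line([p[0],p[1],310],speed=220)
    shot(tag); print(bot.read_state()["clock"])
E
python3 - <<'E'
from place import *
print(lower([427.5,-341.2],125.5,110.5,"s6"))
c=cv2.imread("pics/s6_scene.png");crop(c,180,290,240,330,6,"pics/s6_c.png")
E
```

```text
mid False [ 445.60987464 -366.51279653  118.57366168] [ 445.50179163 -366.43758107    0.        ] [-0.44696957  0.50432017 -0.08561818]
down True 22.2333 [ 445.63885017 -366.54657833  110.40441043] 110.5 [0.6635859  0.36217401 3.94600206]
True
```

View pics/s6_c.png

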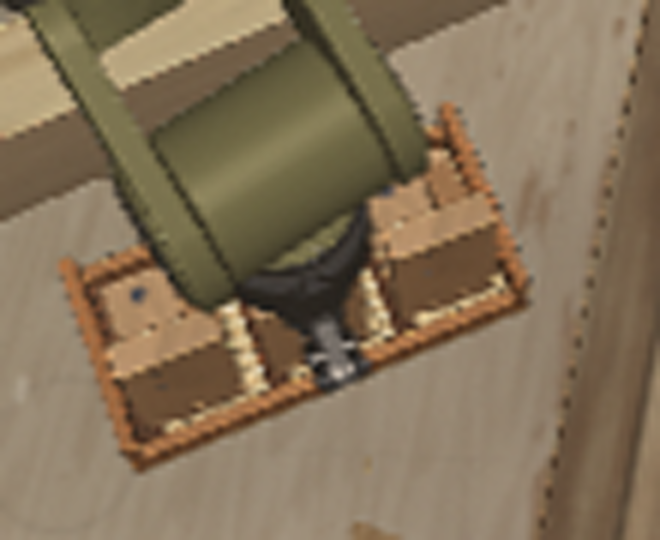

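Contact came exactly at the home height, 110.4 against 110.5. I release it and check.

```bash
python3 - <<'E'
from place import *
release("s7")
E
cat > chk.py <<'E'
from f1 import *; import sys
fn,h,x,y,a=sys.argv[1],int(sys.argv[2]),*[float(v) for v in sys.argv[3:6]]
D=np.radians
d=pickle.load(open(fn,"rb"))
def full(p,h): return np.minimum(tray(p,h),0*p[...,0]+1e9)
for n in d:
    P=cloud(d[n]);P=P[d[n]["depth"]>0];P=P[(P[:,2]>5)&(P[:,2]<150)]
    T=fit2(P,tray,[x,y,D(a)],h,[64,123])[0]
    c,s=np.cos(T[2]),np.sin(T[2]);M=np.array([[c,s],[-s,c]])
    L=np.c_[(P[:,:2]-T[:2])@M.T,P[:,2]]
    Q=L[(abs(L[:,0])<60)&(abs(L[:,1])<36)&(L[:,2]>32)]; Q[:,2]-=8
    if len(Q)<50: print(n,"few");continue
    b=fit2(Q,brk,[0,0,0],h,[80,60])
    top=Q[Q[:,2]>122]; foot=L[(L[:,0]>-10)&(L[:,0]<38)&(abs(L[:,1])<20)&(L[:,2]<32)]
    print(n,"tray",T[:2].round(1),np.degrees(T[2]).round(1),"bracket in bay xy",b[0][:2].round(1),"yaw deg",np.degrees(b[0][2]).round(1),b[1:],"top z",np.median(top[:,2]+8).round(1) if len(top) else None,"foot top z",np.median(foot[:,2]).round(1) if len(foot) else None)
    for k in(-72,72):
        Q=L[(abs(L[:,0])<60)&(abs(L[:,1]-k)<34)&(L[:,2]>32)]; Q=Q-[0,k,8]
        if len(Q)>50:
            b=fit2(Q,brk,[0,0,0],h,[80,60]);print("   packed",k,b[0][:2].round(1),np.degrees(b[0][2]).round(1),b[4])
E
python3 chk.py s7.pkl 1 427.5 -341 125.6
```

```text
24.35
top tray [ 425.5 -341.3] 126.5 bracket in bay xy [ 2.1 -3.1] yaw deg -3.9 (131, np.float64(1.4), np.float64(3.24), np.float64(0.779)) top z 138.5 foot top z 26.4
   packed -72 [ 0.5 -2.5] -1.7 0.789
scene tray [ 428.3 -340.8] 125.9 bracket in bay xy [ 0.5 -1.4] yaw deg -0.3 (269, np.float64(0.66), np.float64(2.05), np.float64(0.855)) top z 137.8 foot top z 26.3
   packed -72 [ 0.7 -2.2] -1.8 0.816
   packed 72 [ 0.3 -0.3] -1.4 0.843
wrist tray [ 427.7 -342.4] 125.5 bracket in bay xy [ 0.3 -0.7] yaw deg -1.7 (1668, np.float64(0.62), np.float64(1.24), np.float64(1.0)) top z 137.0 foot top z 25.2
   packed -72 [ 0.8 -3. ] -3.6 0.94
   packed 72 [-0.3 -0.2] -0.8 0.879
```

View pics/s7_wrist.png

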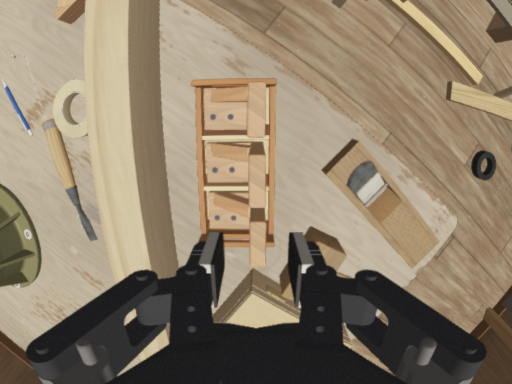

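The left bracket is home: its foot top is about 26 mm high and it sits within 1–2 mm of the bay centre. Now the right bracket.

```bash
cat > s8.py <<'E'
from place import *; from f1 import *
yaw=D(161.5);RB=lyingR(yaw);th=D(45);mid=np.array([551.5,47.4,32])
q=tool(RB,th,-1);p=gp(RB,mid,33);a=RB@np.array([0,-np.cos(th),-np.sin(th)])
bot.move_gripper(55)
bot.move_to(p-a*60+[0,0,130],q); bot.dwell(.2)
shot("s8",("wrist","scene"))
for n in ("wrist","scene"):
    d=pickle.load(open("s8.pkl","rb"))[n];P=cloud(d);P=P[d["depth"]>0];P=P[np.isfinite(P).all(1)&(P[:,2]>5)&(P[:,2]<64)]
    b=fit2(P,lying,[551.5,47.4,yaw],-1,[90,80]);print(n,b[0][:2].round(1),np.degrees(b[0][2]),b[1:])
print(bot.read_state()["clock"],bot.read_state()["ee_pos"])
E
python3 s8.py
```

```text
wrist [552.9  46.9] 160.83775434278914 (8251, np.float64(1.35), np.float64(53.94), np.float64(0.594))
scene [551.9  47.3] 160.78702227938638 (504, np.float64(1.3), np.float64(3.02), np.float64(0.798))
26.8417 [575.53533698 118.43744049 204.59444859]
```

View pics/s8_wrist.png

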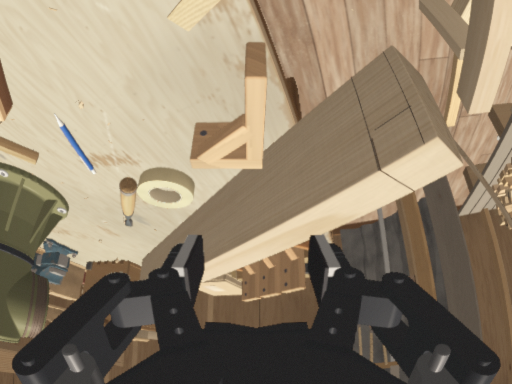

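Clear view: the bracket is at (245,110), and the wrist and scene fits agree. I pick it up and stand it.

```bash
cat > s9.py <<'E'
from place import *
yaw=D(160.9);RB=lyingR(yaw);th=D(45);mid=np.array([552.5,47.1,32])
q=tool(RB,th,-1);p=gp(RB,mid,33);a=RB@np.array([0,-np.cos(th),-np.sin(th)])
bot.move_to(p-a*60,q)
r=bot.servo_line(p,speed=120,until_force=10)
s=bot.read_state();print(r,s["ee_pos"],p,s["ft_force"])
if r: raise SystemExit
bot.move_gripper(10,60)
s=bot.read_state();print(s["clock"],s["grip_width"],s["ft_force"]); dy=s["ee_pos"][2]-28
bot.servo_line(p+[0,0,110],speed=150)
RB=standR(yaw);st=np.array([440,180,65.]);q=tool(RB,th,-1);p=gp(RB,st,33,dy)
bot.move_to(p+[0,0,80],q)
bot.servo_line(p+[0,0,12],speed=120)
r=bot.servo_line(p-[0,0,4],speed=25,until_force=4)
s=bot.read_state();print(r,s["clock"],s["ee_pos"],p,s["grip_width"],s["ft_force"])
shot("s9",("scene","wrist"))
crop(cv2.imread("pics/s9_scene.png"),200,320,90,200,5.5,"pics/s9_c.png")
E
python3 s9.py
```

```text
False [563.90585531  78.65883268  33.06377466] [563.29819067  78.2833141   32.        ] [-0.34875995 -0.0965406   0.55852516]
28.4917 17.266565019305155 [0.56104199 3.32680814 6.24978487]
True 31.975 [438.61932636 175.97118383 100.33779319] [438.52436773 175.73862826  98.        ] 17.415846288712448 [0.57024486 1.35200695 2.69784438]
```

View pics/s9_c.png

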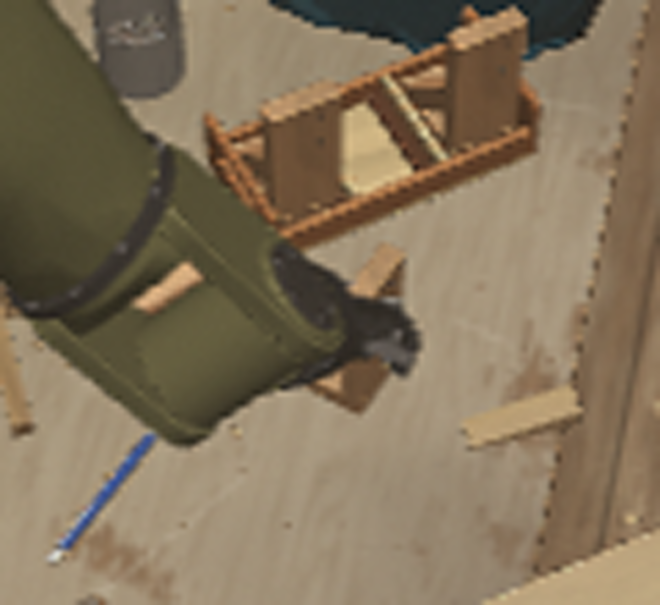

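View pics/s9_wrist.png

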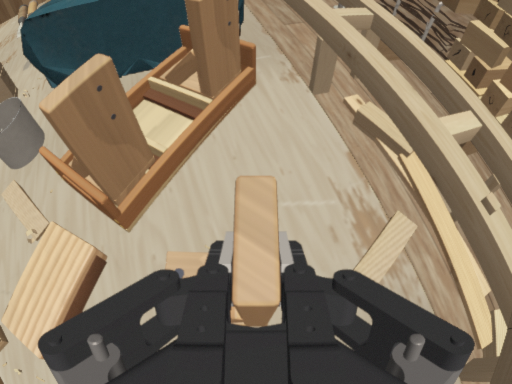

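It is upright on the bench. I release it, back away and look.

```bash
sed -e 's/166.9/160.9/; s/\[0,0,1.5\]/[0,0,0.8]/; s/s3_/s10_/; s/d3.pkl/d10.pkl/' s3.py > s10.py; python3 s10.py; python3 f3.py d10.pkl -1 411,188,160.9 2>/dev/null
```

```text
[-4.78179905 -1.22067066 14.52432464]
35.125 [439.80982622 179.58682311 328.51468124]
top LT [399.2 380.5] 129.81 (1770, np.float64(1.88), np.float64(5.36), np.float64(0.645))
top RT [ 426.  -339.7] 125.93 (2431, np.float64(2.2), np.float64(15.27), np.float64(0.568))
scene B [413.  191.6] 160.83 (444, np.float64(1.03), np.float64(2.26), np.float64(0.885))
  top centre [442.9 177.9 128.9] 129.7 83  model [442.2 181.4]
scene LT [400.8 380. ] 129.17 (1436, np.float64(1.54), np.float64(3.3), np.float64(0.766))
scene RT [ 428.4 -340.8] 125.8 (2528, np.float64(1.44), np.float64(6.92), np.float64(0.699))
wrist B [413.1 190.7] 161.65 (2590, np.float64(0.67), np.float64(1.35), np.float64(0.998))
  top centre [441.1 182.5 128.9] 129.0 794  model [442.5 181. ]
wrist LT [399.1 379.8] 129.03 (9467, np.float64(0.9), np.float64(1.74), np.float64(0.909))
```

View pics/s10_wrist.png

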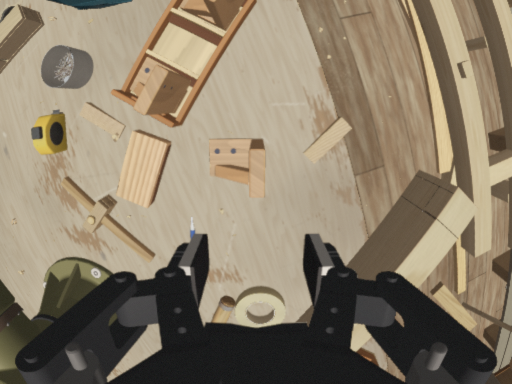

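The right bracket stands at (240,165), with its brace on the lower side like the packed ones in the upper-left tray. I grasp it and place it there, with the tray at (399.6,380.1), 129.05°.

```bash
python3 - <<'E'
from place import *; from f1 import *
grasp([442.3,181.1],161.4)
t=over([399.6,380.1],129.1,310)
shot("s11",("wrist",))
d=pickle.load(open("s11.pkl","rb"))["wrist"];P=cloud(d);P=P[d["depth"]>0];P=P[(P[:,2]>5)&(P[:,2]<150)]
b=fit2(P,tray,[399.6,380.1,D(129.1)],-1,[64,123]);print(b[0][:2].round(1),np.degrees(b[0][2]),b[1:])
E
```

```text
pre [443.15040876 181.36615717 176.81392546] [442.3 181.1   0. ]
at False [442.5945109  181.19434361 102.5070344 ] [-0.17107614  0.7488646   0.23364253]
grip 37.5583 17.249141468426537 [442.50093679 181.24106532 102.46925483]
over 39.8083 [419.5463163  355.21304192 310.09456336] [419.15095003 356.04256138 310.        ]
[400.2 379.1] 130.1458393823415 (8023, np.float64(0.98), np.float64(1.82), np.float64(0.917))
```

View pics/s11_wrist.png

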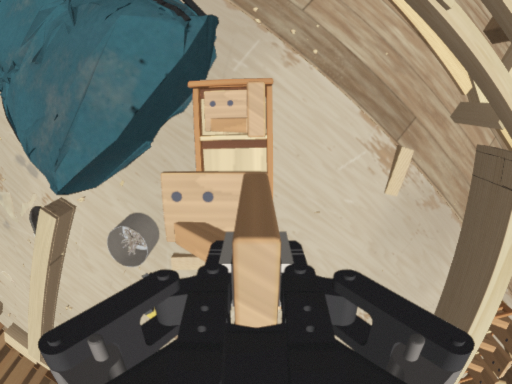

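The hand matches: the brace is on the lower side of both the held and packed brackets.

```bash
python3 - <<'E'
from place import *
if lower([399.8,379.9],129.3,110.5,"s12"):
    z=bot.read_state()["ee_pos"][2]
    if abs(z-110.5)<2.5: release("s13")
E
python3 chk.py s13.pkl -1 399.8 379.9 129.2
```

```text
mid False [419.51002679 355.99477469 118.53303236] [419.43480705 355.9109535    0.        ] [-0.40580384  0.3274172  -0.89359248]
down True 42.1333 [419.65612239 356.29931631 110.3981073 ] 110.5 [0.85684482 2.36411456 3.59068991]
44.25
top tray [399.6 381.6] 128.9 bracket in bay xy [0.5 0.2] yaw deg 0.1 (179, np.float64(0.54), np.float64(3.38), np.float64(0.771)) top z 139.3 foot top z None
   packed -72 [-0.6 -0.9] -0.6 0.853
   packed 72 [0.4 0.9] 0.2 0.834
scene tray [401.2 380.5] 129.1 bracket in bay xy [0.6 0. ] yaw deg 0.1 (321, np.float64(1.33), np.float64(2.45), np.float64(0.863)) top z 139.1 foot top z 27.7
   packed -72 [-0.5 -0.7] 0.7 0.804
   packed 72 [0.7 1.3] 1.3 0.828
wrist tray [399.5 378.8] 129.6 bracket in bay xy [ 0.3 -0.1] yaw deg 1.1 (1638, np.float64(0.56), np.float64(1.22), np.float64(1.0)) top z 137.0 foot top z 25.2
   packed -72 [-1.3 -1.1] 4.3 0.926
   packed 72 [ 0.3 -0.1] -0.3 0.888
```

```bash
python3 -c "
from h import *
c=cv2.imread('pics/s13_scene.png');crop(c,185,345,80,180,4.8,'pics/s13_c.png')"
```

```text
(no output)
```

View pics/s13_wrist.png

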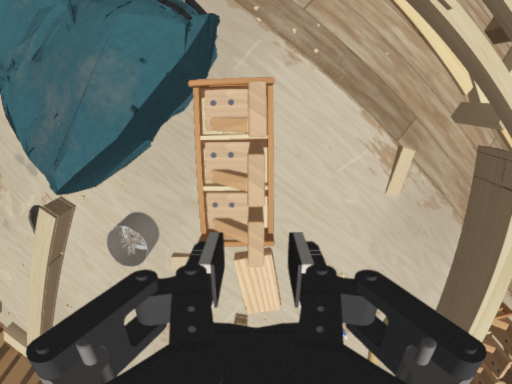

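View pics/s13_scene.png

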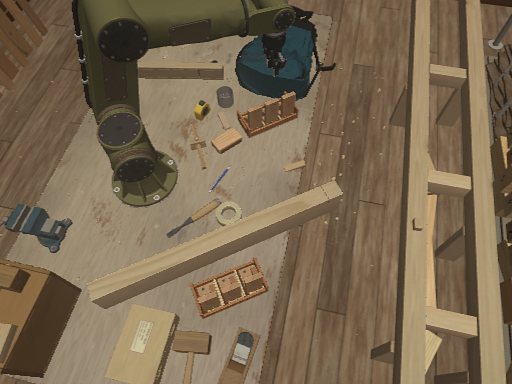

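Both trays are full, at (267,113) and (230,287) in the scene view, with all six brackets upright. The robot is clear of everything, so I hand the job in.

```bash
python3 -c "
from rig import bot
print(bot.finish_job(), bot.read_state()['clock'])"
```

```text
the job is handed in; nothing more can be done
the job is handed in; nothing more can be done
```

Both loose brackets are in the middle bays of their own hand's trays, and I handed the job in at about 44 s of the 72 s allowed. The hand-in reported no verdict. I stood each bracket on the bench at about (0.44, 0.18) m and let go. I confirmed in the images that each stood by itself, then took it again from above and lowered it in.

- **Mix-up corrected:** I first carried the left bracket over the wrong tray, having assumed the tray on the robot's left was the left-hand one. The wrist picture showed the packed braces on the other side before anything touched. I lifted out and carried it over the timber to the left-hand tray, at y ≈ -0.34 m.
- **Heights:** Both brackets touched the tray floor with the tool at 110.4 mm, against 110.5 mm expected. Foot tops measured about 25–28 mm and bracket tops 137–139 mm, against 26 and 138 mm expected.
- **Position in the bays:** In the wrist and scene camera fits, both are within about 1.5 mm of the bay centre and turned less than 2° from the tray. The coarser top camera gave up to 3 mm and 4° for the left one.
- **Packed brackets:** The last pictures show all four still standing. Three fitted within about 2 mm of their bay centres; the left tray's -y one measured 2–3 mm off, and one in the left tray was hidden from the top camera. I did not compare these with the packed brackets' positions at the start.

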